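# Take the squeeze-tab safety cap off the reagent jar

### The job

Open the clamped reagent jar: squeeze the two side tabs of its safety cap gently inward and, keeping them squeezed, turn the cap anticlockwise (seen from above) until it just meets its end stop, then lift it straight off without forcing it. Set the cap down gently in the steel tray, right way up (skirt down), let go of it, and leave everything else on the bench where it is.

Things in the scene. Friction and masses are not known exactly. Their poses are not given: they have to be found in the camera images.
- jar: white plastic jar, 84 mm across, held in a heavy round foot (120 mm across, 16 mm tall) fixed to the bench. Origin: centre of the underside of the foot, on the bench; z up the jar's axis. Shoulder of the jar at z = 85 mm. The jar and its neck stand 25 N from the cap. The lock and bayonet on its neck do not face the same way on every jar, so the jar's yaw does not tell how far to turn
- jar_rim (a point): centre of the rim of the jar's neck, 127 mm above the bench; the neck is upright, 30 mm across and 42 mm tall, and carries the cap at the start, with about 1 mm of play sideways. The cap must rise 35 mm from its seat to be clear of it
- cap: grey round safety cap, 55 mm across, 36 mm tall, about 75 g, the only one with two flat tabs on its sides (+y and -y). Origin: centre of its lower edge, on its axis, 95 mm above the bench when seated; z up out of its top. Each tab is 20 mm wide (along x), 24 mm tall (9 to 33 mm above the origin), its flat face 33 mm from the axis: 66 mm over both, 56 mm when both are in
- cap_grip (a point): point on the cap's axis midway between the tabs, 22 mm above the cap's origin: take the cap here from above, fingers on the tabs. Tabs out, the cap turns at most 0.75 rad to a tooth. Tabs in, it turns anticlockwise from above 0.85 to 1.45 rad from its start, then meets a hard end stop, to be felt; it lifts off only within the last 0.1 rad before that stop
- tab_a (a joint): travel of the cap's +y tab in m: 0 = out, 0.005 = fully in; its spring pushes back with 3 N when out, 8 N when in, and it springs out when let go. It clears the lock from 0.004 on. The cap's tabs stand 25 N each
- tab_b (a joint): travel of the cap's -y tab in m, exactly like the other
- tray: shallow steel tray, fixed to the bench, 190 mm along its x, 150 mm along its y, 16 mm tall, walls and floor 4 mm thick. Origin: centre of its underside, on the bench
- plain_jar: white jar with a plain round grey screw cap, 72 mm across, 115 mm tall; a bystander; origin under its centre
- reagent: amber glass bottle, 64 mm across, 170 mm tall; a bystander; origin under its centre
- tip_box: low blue box of pipette tips, 89 x 124 mm, 54 mm tall; a bystander; origin under its centre
- beaker: open glass beaker, 68 mm across, 80 mm tall; a bystander; origin under its centre
- vial: small amber vial, 24 mm across, 50 mm tall; a bystander; origin under its centre
- pipette: pipette lying on the bench, about 240 mm long, 28 mm tall; a bystander; origin under its middle
- timer: flat grey bench timer, 50 x 65 mm, 18 mm tall; a bystander; origin under its centre
Things that resemble listed ones, but are neither listed nor needed, are in the scene too. Leave any red look-alike of the jar alone. What is shaped like the cap but blue is not meant.

How it is judged (in metres and radians):
On the way, in this order (a step that is already met when the one before it is completed fails the run):
1. both tabs squeezed in while the cap sits on the jar's neck (value of joint each of tab_a, tab_b above 0.0035 m and z of cap in the frame of jar below 0.1 m and horizontal distance between cap and jar below 0.005 m), for 0.2 s.
2. the cap lifted straight off, clear above the neck (z of cap in the frame of jar above 0.129 m and horizontal distance between cap and jar below 0.03 m and angle between cap's own z axis and vertical below 0.25 rad), for 0.1 s.
At the end, for the whole second after the job is handed in: the cap rests on the floor of the tray, inside its walls, skirt down (within 0.1 rad of upright), at rest, with both tabs sprung out again (x of cap in the frame of tray between -0.064 and 0.064 m and y of cap in the frame of tray between -0.044 and 0.044 m and z of cap in the frame of tray below 0.01 m and angle between cap's own z axis and vertical below 0.1 rad and linear speed of cap below 0.02 m/s and value of joint each of tab_a, tab_b below 0.002 m); the robot touches nothing.
It fails at once if the cap's tabs are squeezed with more than 25 N each (50 N together) (contact force between the fingers and cap above 50 N).
It fails at once if the cap is forced against the jar with more than 25 N (contact force between cap and jar above 25 N).
It fails at once if the robot presses on the jar itself with more than 15 N (contact force between the arm and jar above 15 N).
It fails at once if the cap is set down or dropped on the tray with more than 25 N (contact force between cap and tray above 25 N).
It fails at once if a bystander is shifted by more than 20 mm (distance of any of plain_jar, reagent, tip_box, beaker, vial, pipette, timer from where it was at the start of the episode above 0.02 m).
It also fails if it takes over 72 s, if anything falls off the work surface, if the arm or the gripper's body presses on something with over 40 N, if the wrist force passes 120 N, or if a joint passes its speed limit or range.

### The arm

A 7-joint arm with a two-finger parallel gripper is mounted at the origin on the work surface. World frame = base frame: x ahead of the robot, y to its left, z up, the work surface at z = 0. Lengths are in mm, angles in rad, forces in N, time in s.
With the tool pointing down it reaches from about 425 to 950 mm from the base axis. Payload 4.7 kg.
Tool frame: the origin (TCP) lies on the centre line of the jaws, within the pads' length; the fingertips stand 14 mm ahead of it and the grasp point (between the pads) lies 5 mm behind it; z points along the fingers, y is the line along which they close (so a half turn about z gives the same grasp; the last joint's range is limited). The gripper opens to 87 mm and grips with 3 to 60 N. Pads are 19 mm wide; open, the fingers measure 117 mm over their backs; the gripper's body (75 mm by 190 mm) begins 51 mm behind the grasp point.
Start: joints at [-1.317, 0.469, -0.049, 1.532, 0.024, 1.141, -0.082], TCP at [188.314, 648.217, 236.573] pointing down, gripper open.
Joint ranges: [-2.59, 2.59], [-0.33, 1.99], [-1.39, 1.29], [0.1, 2.45], [-1.04, 4.18], [0.21, 1.99], [-2.66, 2.66]. Speed limits (rad/s): [2.57, 2.57, 3.14, 3.14, 3.14, 3.14, 3.14].

### API

Orientations are given as [roll, pitch, yaw] about the fixed x, y, z axes, in that order (R = Rz(yaw) Ry(pitch) Rx(roll)).
In Python, from bench import status, vision, arm, cut_out gives the robot as it stands.
- The arm moves only by the tool jog_arm, never from a script. Its argument "increments" is a list of rows, each a list of 3 entries, a list of its own where there are three numbers: the opening, from 0 (shut) to 1 (fully open), then the shift along the tool's x, y, z in shares of 0.8 m (1.0 is 0.8 m), then the turn, a rotation vector about the tool's x, y, z in shares of 180 degrees (1.0 is 180 degrees). A call has 1 to 10 rows; each row is the pose to reach, as a shift and turn from the pose commanded when the call began, along the tool's axes at that moment; what a row does not reach only later rows make up. A row lasts 1/12 s, in which the tool goes at most 41.7 mm and 7.16 degrees, less where a joint would pass 70% of its speed; a pose out of reach is approached as far as the arm can. No shift or turn number may pass 1 either way. A call with a gripper value outside its range is refused whole. The fingers move at their own pace and stop on an object; "squeeze" is the grip in N (left out, the last holds). Time passes only in rows, so rows that repeat a pose let the fingers close. It gives the time, the measured TCP pose, the force, the opening and the grip force at its end, in the units of the state.
- status.get_state(): the state, without advancing time (a new reading comes with each control period).
- vision.read_camera(name): name is "scene" or "top" or "wrist"; returns (picture, depth): 400x640x3 uint8, blue, green, red; 400x640 float32, mm along the optical axis (not along the pixel's ray), 0 where there is no reading.
- vision.camera_model(name): a dict with "fx", "fy", "cx", "cy" (pixels), "R" (3x3) and "t" (3): a world point X has camera coordinates R X + t. Camera axes: x right, y down, z forward; pixel columns grow to the right and rows downward; lengths in mm; the calibration is good to about 2 mm. A picture is of the moment at which its call begins: read the wrist's pose just before it. camera_model takes no time and is no camera call; for the wrist camera it gives the pose at the moment of the call.
- arm.hand_in(): hands the job in; it is judged then, once.
Trained networks look in the newest picture that a camera, given by its name, has taken for a name from the list of things; names that differ only in an ending like _2 or _b are one class to them, and where a whole thing is asked for, a point or a joint stands for the part that bears it (a point fixed in the world has none). Each returns a list of dicts, best first, with "p" (0 to 1); they miss things now and then, are a little off and sometimes report something else, mostly with a low value. They report only what shows in the picture. A call takes as long as a camera call. They do not tell look-alikes from the thing itself.
- cut_out(camera, name): "pixels" (400x640 bool, what is visible of it) and "extent" ([left, top, right, bottom] in pixels, round what is visible of it).
The state is a dict: "time_s": time; "joints": joint angles; "joint_velocities": joint speeds; "joint_torque": joint torques, N m; "tcp_pos": TCP position; "tool_rot": TCP orientation; "force": force on the tool from outside, world axes, zero at the start; "ft_torque": the same for the moment, N m; "finger_gap": finger opening in mm; "grip_force": force on a finger pad.
Only numpy, scipy, OpenCV 4.12 (cv2) and the standard library are available. Lean on these libraries where they do the work, as an engineer would, in place of code of your own. Each camera call takes 0.05 s, during which the arm holds its last target. There are 200 camera calls.

## Working session

There is one attempt and no reset: what is moved stays moved. The work goes in short steps, Python scripts to look and compute and a tool call to move; the robot and the scene stay as the last step left them, time stands still between calls to the robot, and variables do not carry over. Pictures are saved under pics/ and viewed, at most 10 in all, crops included, and the job is handed in when it is done.

Besides the shell and the picture viewer there is one more tool, called after "Emit:" as a command line: name --argument value ..., lists and objects as JSON in quotes. jog_arm: Moves the arm, as the interface text tells. Its arguments: {"type":"object","properties":{"increments":{"type":"array"},"squeeze":{"type":"number"}},"required":["increments"]}

```bash
mkdir -p pics; cat > h.py <<'E'
import numpy as np, cv2
from bench import status, vision, arm, cut_out
def pts(d,m,us,vs):
    z=d[vs,us]; c=np.stack([(us-m['cx'])/m['fx']*z,(vs-m['cy'])/m['fy']*z,z],-1)
    return (c-np.array(m['t']))@np.array(m['R'])
def cloud(d,m,mask):
    vs,us=np.nonzero(mask&(d>0)); return pts(d,m,us,vs)
def grab(n):
    m=vision.camera_model(n); p,d=vision.read_camera(n); return p,d,m
E
python3 - <<'E'
from h import *
for c in ['scene','top']:
    p,d,m=grab(c); cv2.imwrite(f'pics/{c}0.png',p)
    for n in ['cap','jar','tray','plain_jar']:
        for r in cut_out(c,n):
            q=cloud(d,m,r['pixels']); 
            if len(q): 
                top=q[q[:,2]>np.percentile(q[:,2],95)-4]
                print(c,n,round(r['p'],2),r['extent'],'top',np.round(np.median(top,0)),'mid',np.round((np.percentile(q,1,0)+np.percentile(q,99,0))/2),len(q))
s=status.get_state(); print(s['time_s'],s['tcp_pos'],s['tool_rot'],s['finger_gap'],s['force'])
E
```

```text
scene cap 0.68 [197.1, 186.9, 214.8, 203.3] top [ 635. -344.   36.] mid [ 635. -340.   19.] 279
scene cap 0.66 [250.1, 164.4, 270.0, 185.5] top [ 587. -175.  130.] mid [ 513. -248.   66.] 409
scene jar 0.77 [245.9, 181.6, 281.6, 219.1] top [ 602. -163.   83.] mid [ 592. -166.   44.] 1188
scene jar 0.61 [275.0, 142.5, 310.8, 190.5] top [ 417. -189.  123.] mid [ 423. -180.   64.] 1161
scene tray 0.8 [311.7, 212.7, 393.6, 268.2] top [577. 130.  14.] mid [577. 110.   8.] 2468
scene plain_jar 0.81 [314.7, 244.6, 351.5, 300.0] top [770. 160. 114.] mid [771. 162.  58.] 1664
top cap 0.8 [405.8, 172.9, 423.2, 190.8] top [ 625. -341.   41.] mid [ 627. -340.   24.] 243
top cap 0.77 [360.2, 187.3, 377.0, 206.0] top [ 578. -177.  135.] mid [ 581. -176.  122.] 280
top cap 0.66 [254.0, 132.7, 274.1, 158.6] top [762. 159. 118.] mid [761. 159.  64.] 462
top jar 0.85 [353.0, 230.6, 386.7, 261.6] top [ 409. -192.  127.] mid [ 410. -188.   66.] 977
top jar 0.73 [349.8, 179.7, 382.0, 217.0] top [ 579. -174.  102.] mid [ 581. -176.   64.] 746
top tray 0.95 [257.5, 171.6, 305.6, 226.5] top [586. 113.  16.] mid [576. 112.   9.] 2481
top plain_jar 0.6 [253.5, 132.5, 275.3, 157.4] top [762. 156. 118.] mid [761. 157.  71.] 430
0.5 [188.320167   648.19915532 236.55429775] [ 3.14155723e+00 -3.32305998e-05  2.85878336e+00] 86.9166276945272 [ 0.03159382 -0.90188831 -0.69290722]
```

```bash
python3 - <<'E'
import cv2,numpy as np
s=cv2.imread('pics/scene0.png');t=cv2.imread('pics/top0.png')
a=cv2.resize(s[130:280,180:380],(800,600),interpolation=cv2.INTER_CUBIC);cv2.imwrite('pics/a.png',a)
b=cv2.resize(t[110:290,220:460],(800,600),interpolation=cv2.INTER_CUBIC);cv2.imwrite('pics/b.png',b)
E
```

```text
(no output)
```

View pics/a.png

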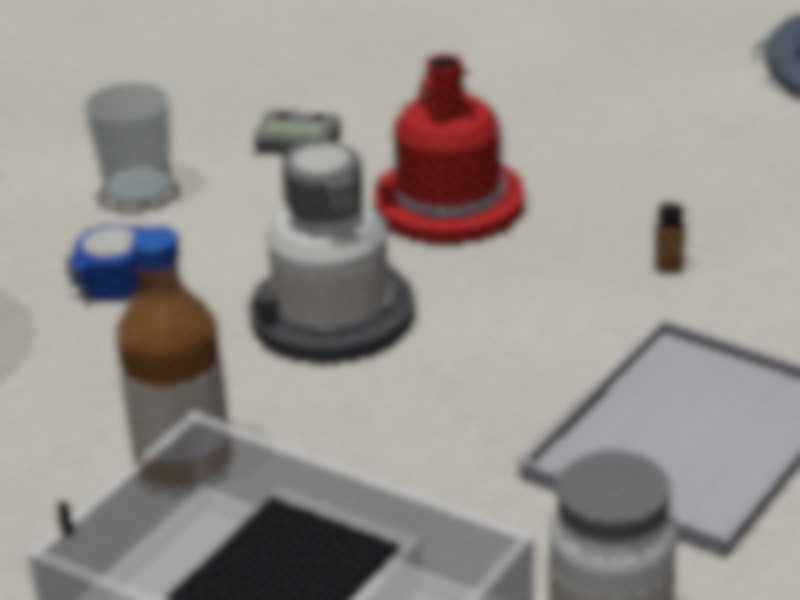

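View pics/b.png

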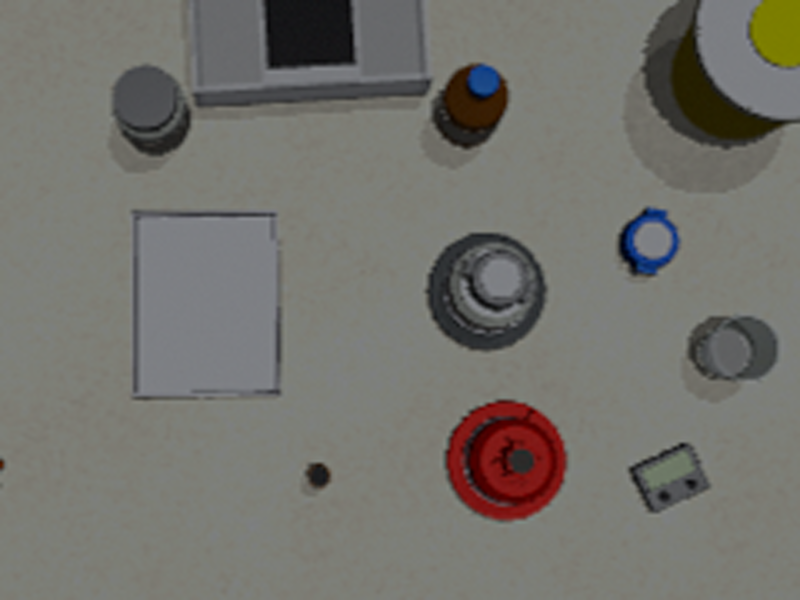

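Candidates: the white jar with the grey tabbed cap at scene (262,175) / top (369,196), the red look-alike at top (372,248), the blue cap-shaped thing at top (415,182), and the plain jar at top (264,142). The white jar in a dark foot with a tabbed grey cap fits: the enlarged crop shows a tab on its side. I'll move above it and look with the wrist camera.

Careful with the scale: shifts go in shares of 0.8 m and turns go in shares of 180 degrees. That gives: -0.33 m / 0.8 = -0.4125, -0.297 m / 0.8 = -0.3713, 40 degrees / 180 = 0.2222.

Emit:
jog_arm --increments '[[1,[-0.0413,-0.0225,-0.0075],[0,0,0.0222]],[1,[-0.0825,-0.045,-0.015],[0,0,0.0444]],[1,[-0.1238,-0.0675,-0.0225],[0,0,0.0667]],[1,[-0.165,-0.09,-0.03],[0,0,0.0889]],[1,[-0.2063,-0.1125,-0.0375],[0,0,0.1111]],[1,[-0.2475,-0.135,-0.045],[0,0,0.1333]],[1,[-0.2888,-0.1575,-0.0525],[0,0,0.1556]],[1,[-0.33,-0.18,-0.06],[0,0,0.1778]],[1,[-0.3713,-0.2025,-0.0675],[0,0,0.2]],[1,[-0.4125,-0.225,-0.075],[0,0,0.2222]]]'

```text
time_s: 1.33
tcp_pos: [456.0, 381.8, 297.2]
tool_rot: [3.141, -0.0, 2.157]
force: [1.4, 0.7, -0.2]
finger_gap: 86.8
grip_force: 0.0
```

```bash
cat >> h.py <<'E'
from scipy.spatial.transform import Rotation as Ro
def go(target,yaw=None):
    "print tool-frame shift (m) and z turn (deg) from measured pose to world target (mm), yaw"
    s=status.get_state(); R=Ro.from_euler('xyz',s['tool_rot']).as_matrix()
    d=R.T@(np.array(target)-s['tcp_pos'])/1000
    print('t',s['time_s'],'tcp',np.round(s['tcp_pos'],1),'rot',np.round(s['tool_rot'],3),'j7',np.round(s['joints'][6],2),'F',np.round(s['force'],1),'gap',s['finger_gap'])
    print('shift',np.round(d,4),'n',np.linalg.norm(d), 'turn',None if yaw is None else np.degrees((s['tool_rot'][2]-yaw+np.pi)%(2*np.pi)-np.pi))
E
python3 - <<'E'
from h import *
m=vision.camera_model('wrist');s=status.get_state()
R=Ro.from_euler('xyz',s['tool_rot']).as_matrix();Rc=np.array(m['R'])
print('cam in tool',R.T@(-Rc.T@np.array(m['t'])-s['tcp_pos']),'axis',R.T@Rc[2],m['fx'])
go([600,100,300],1.6)
E
```

```text
cam in tool [  67.18182673   -0.28764233 -147.7733843 ] axis [-2.47298699e-01 -4.98479352e-04  9.68939165e-01] 288.8244948063404
t 1.3333 tcp [456.  381.8 297.2] rot [ 3.141 -0.     2.157] j7 -0.12 F [ 1.4  0.7 -0.2] gap 86.78163337271008
shift [-0.3144 -0.0361 -0.003 ] n 0.3164755469815732 turn 31.933183085202824
```

Converted, -0.314 m / 0.8 = -0.3925, -0.288 m / 0.8 = -0.36, 30 degrees / 180 = 0.1667.

Emit:
jog_arm --increments '[[1,[-0.04,-0.005,0],[0,0,0.0167]],[1,[-0.08,-0.01,0],[0,0,0.0333]],[1,[-0.12,-0.015,0],[0,0,0.05]],[1,[-0.16,-0.02,0],[0,0,0.0667]],[1,[-0.2,-0.025,0],[0,0,0.0833]],[1,[-0.24,-0.03,0],[0,0,0.1]],[1,[-0.28,-0.035,0],[0,0,0.1167]],[1,[-0.32,-0.04,0],[0,0,0.1333]],[1,[-0.36,-0.045,0],[0,0,0.15]],[1,[-0.3925,-0.045,0],[0,0,0.1667]]]'

```text
time_s: 2.17
tcp_pos: [600.3, 99.2, 297.0]
tool_rot: [3.141, 0.001, 1.632]
force: [0.6, 0.5, -0.3]
finger_gap: 87.3
grip_force: 0.0
```

```bash
python3 - <<'E'
from h import *
go([580,-175,280],1.3)
E
```

```text
t 2.1667 tcp [600.3  99.2 297. ] rot [3.141e+00 1.000e-03 1.632e+00] j7 -0.03 F [ 0.6  0.5 -0.3] gap 87.31206800453475
shift [-0.2724 -0.0371  0.0171] n 0.2754559113328133 turn 19.033213921028274
```

Converted, -0.272 m / 0.8 = -0.34, -0.03 m / 0.8 = -0.0375, 19 degrees / 180 = 0.1056.

Emit:
jog_arm --increments '[[1,[-0.0375,-0.005,0.0025],[0,0,0.0111]],[1,[-0.075,-0.01,0.005],[0,0,0.0222]],[1,[-0.1125,-0.015,0.0075],[0,0,0.0333]],[1,[-0.15,-0.02,0.01],[0,0,0.0444]],[1,[-0.1875,-0.025,0.0125],[0,0,0.0556]],[1,[-0.225,-0.03,0.015],[0,0,0.0667]],[1,[-0.2625,-0.035,0.0175],[0,0,0.0778]],[1,[-0.3,-0.0413,0.02],[0,0,0.0889]],[1,[-0.34,-0.0463,0.0213],[0,0,0.1]],[1,[-0.34,-0.0463,0.0213],[0,0,0.1056]]]'

```text
time_s: 3.0
tcp_pos: [578.6, -179.9, 280.0]
tool_rot: [3.14, 0.005, 1.293]
force: [-0.4, -1.2, -0.5]
finger_gap: 87.1
grip_force: 0.0
```

```bash
python3 - <<'E'
from h import *
from scipy.optimize import least_squares
p,d,m=grab('wrist')
rs=cut_out('wrist','cap')
for r in rs: print(r['p'],r['extent'])
q=cloud(d,m,np.ones(d.shape,bool)); 
near=q[(np.hypot(q[:,0]-580,q[:,1]+176)<80)]
top=near[near[:,2]>122]; print('top',len(top),np.median(top,0),np.percentile(top,[1,99],0))
np.save('near.npy',near)
h,_=np.histogram(near[:,2],bins=np.arange(0,140,5)); print(h)
# circle fit of the cap top: min enclosing
c,rad=cv2.minEnclosingCircle(top[:,:2].astype(np.float32)); print(c,rad)
go([580,-175,280],1.3)
e=rs[0]['extent'];u0,v0=int((e[0]+e[2])/2),int((e[1]+e[3])/2)
a=max(0,v0-80);b=max(0,u0-106); cr=p[a:a+160,b:b+212]; print('crop',b,a,cr.shape)
cv2.imwrite('pics/w1.png',cv2.resize(cr,None,fx=3.7,fy=3.7,interpolation=cv2.INTER_CUBIC))
E
```

```text
0.9 [361.4, 243.9, 401.1, 288.8]
0.81 [301.3, 156.0, 351.0, 217.4]
0.34 [220.2, 284.0, 265.2, 310.1]
top 92058 [ 586.46852172 -156.23988391  369.41303717] [[ 517.39730065 -207.2835539   130.34264745]
 [ 656.01153743 -126.00127031  386.97417416]]
[1199    0  369 1187  119    9   12   81    9   10    9   10   41    8
  172  380  586   92    0    4   12   21   16   25   41  670 1586]
(582.1072387695312, -168.94866943359375) 78.35917663574219
t 3.1 tcp [ 580.4 -173.2  279.6] rot [3.141 0.    1.302] j7 0.15 F [-0.5  0.9 -0.8] gap 87.03183864929039
shift [-0.0019  0.0001 -0.0004] n 0.0019041873756614205 turn 0.11847080567994327
crop 275 186 (160, 212, 3)
```

View pics/w1.png

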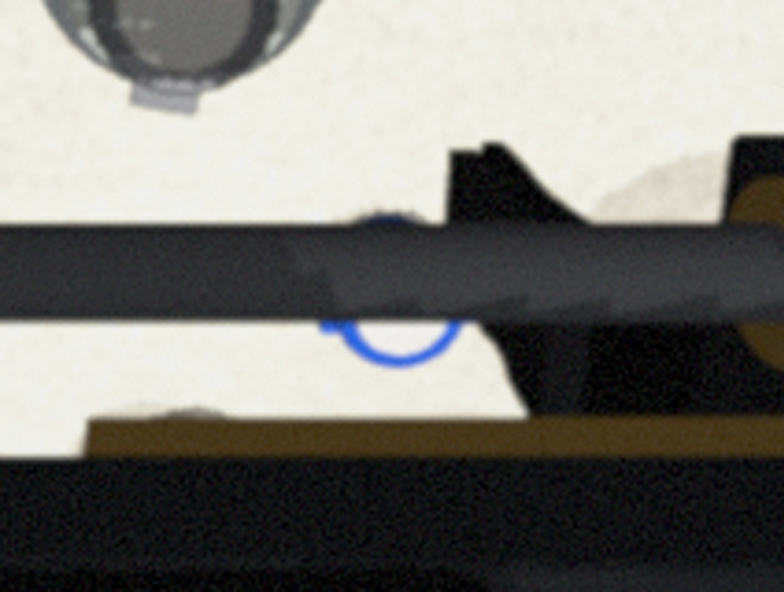

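```bash
python3 - <<'E'
from h import *
p,d,m=grab('wrist')
np.savez('w2.npz',p=p,d=d)
vs,us=np.nonzero(d>0);q=pts(d,m,us,vs)
k=(np.hypot(q[:,0]-580,q[:,1]+176)<50)&(q[:,2]>90)&(q[:,2]<140)
n=q[k]; print(len(n))
t=n[n[:,2]>126]
c,rad=cv2.minEnclosingCircle(t[:,:2].astype(np.float32)); print('encl',c,rad,'mean',t.mean(0),np.percentile(t,[2,98],0))
# plot all points z 98..132 beyond radius 29
b=n[(n[:,2]>100)]
r=np.hypot(b[:,0]-c[0],b[:,1]-c[1]);a=np.degrees(np.arctan2(b[:,1]-c[1],b[:,0]-c[0]))
for lo in range(-180,180,15):
    s=(a>=lo)&(a<lo+15)
    if s.any(): print(lo,s.sum(),r[s].max().round(1),np.median(b[s&(r>r[s].max()-3)][:,2]).round(0))
cr=p[120:250,240:413]
cv2.imwrite('pics/w2.png',cv2.resize(cr,None,fx=4.6,fy=4.6,interpolation=cv2.INTER_CUBIC))
E
```

```text
2358
encl (581.5103759765625, -177.1282196044922) 34.08556365966797 mean [ 581.93809938 -175.97982228  130.3170236 ] [[ 557.79196955 -204.12697489  126.81814577]
 [ 605.76747403 -149.44560926  132.17476437]]
-180 82 28.1 129.0
-165 79 26.9 130.0
-150 77 28.5 128.0
-135 116 34.1 127.0
-120 108 32.8 128.0
-105 99 34.1 127.0
-90 77 27.3 130.0
-75 78 28.3 130.0
-60 78 27.2 130.0
-45 82 28.1 129.0
-30 84 27.5 130.0
-15 90 28.1 128.0
0 90 27.8 129.0
15 95 28.0 128.0
30 105 30.5 127.0
45 150 34.1 126.0
60 154 33.8 126.0
75 134 34.3 124.0
90 110 28.0 126.0
105 109 28.1 126.0
120 96 27.9 128.0
135 88 27.8 129.0
150 85 27.9 129.0
165 85 28.1 129.0
```

View pics/w2.png

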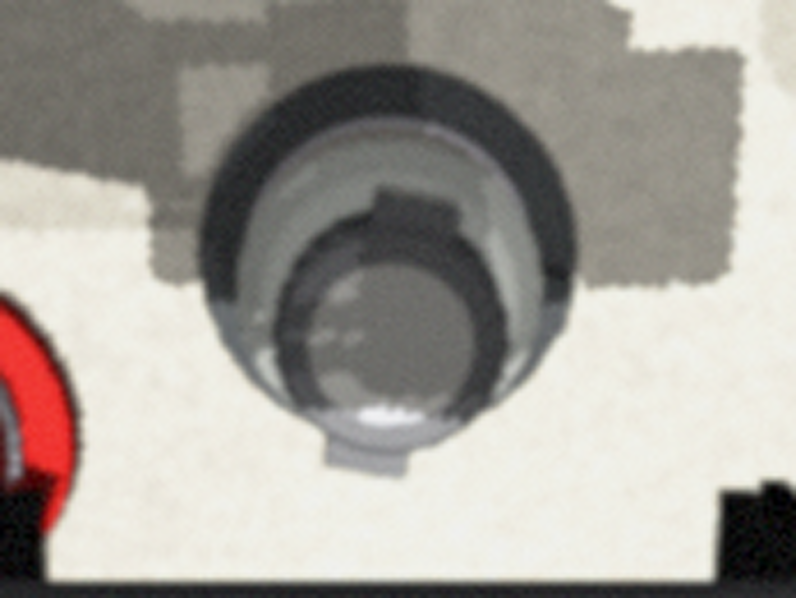

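The crop shows the grey cap with two opposite tabs (crop (415,205) and (368,455), full image about (330,165) and (320,219)), on the white jar in its dark foot. This is the cap meant. Next I'll fit the tab axis.

```bash
python3 - <<'E'
from h import *
from scipy.optimize import least_squares
z=np.load('w2.npz');d=z['d'];m=vision.camera_model('wrist')
vs,us=np.nonzero(d>0);q=pts(d,m,us,vs)
n=q[(np.hypot(q[:,0]-581.5,q[:,1]+177)<40)&(q[:,2]>103)&(q[:,2]<135)]
c=np.array([581.5,-177.])
for i in range(3):
    v=n[:,:2]-c;r=np.hypot(*v.T);a=np.arctan2(v[:,1],v[:,0]);k=r>30
    th=np.angle(np.exp(2j*a[k]).sum())/2
    # rim radius outside tabs
    rim=[]
    off=np.abs((a-th+np.pi/2)%np.pi-np.pi/2)>0.5
    for lo in np.arange(-np.pi,np.pi,.15):
        s=off&(a>=lo)&(a<lo+.15)&(n[:,2]>118)
        if s.sum()>5:
            j=np.argsort(r*s)[-3:]; rim.append(n[j].mean(0)[:2])
    rim=np.array(rim)
    f=least_squares(lambda x:np.hypot(rim[:,0]-x[0],rim[:,1]-x[1])-x[2],[*c,27.5],loss='soft_l1');c=f.x[:2]
    u=np.array([np.cos(th),np.sin(th)]);w=np.array([-u[1],u[0]])
    A=v[k&(v@u>0)];B=v[k&(v@u<0)]
    mid=lambda P:[np.percentile(P@w,3),np.percentile(P@w,97),np.percentile(P@u,3),np.percentile(P@u,97)]
    print(c,f.x[2],'tab dir deg',np.degrees(th),np.round(mid(A),1),np.round(mid(B),1),len(A),len(B))
# tool y dir angle = yaw - 90deg
j=n[(n[:,2]>128)];print('top z',np.median(j[:,2]))
jf=q[(np.hypot(q[:,0]-581.5,q[:,1]+177)<64)&(np.abs(q[:,2]-16)<4)]
cc,rr=cv2.minEnclosingCircle(jf[:,:2].astype(np.float32));print('foot',cc,rr)
go([*c,280],th+np.pi/2)
E
```

```text
[ 582.24603891 -174.45589442] 27.006659759756023 tab dir deg 63.87738412627277 [-9.2  9.5 29.7 35.4] [ -8.7  10.4 -30.9 -28.9] 143 22
[ 582.2660784  -174.52448478] 26.986866156331402 tab dir deg 64.09871274456916 [-9.5  8.9 29.2 32.8] [ -9.3   9.6 -33.5 -29. ] 98 63
[ 582.32578295 -174.44042238] 26.952250232818972 tab dir deg 64.10399863260167 [-9.4  9.  29.3 32.8] [ -9.3   9.7 -33.4 -28.9] 99 63
top z 130.57592638195
foot (582.1006469726562, -175.07151794433594) 59.77824020385742
t 3.15 tcp [ 580.9 -171.2  279.5] rot [-3.141e+00 -1.000e-03  1.306e+00] j7 0.15 F [-0.4  1.3 -0.3] gap 86.91892998357379
shift [-0.0027  0.0022 -0.0005] n 0.00353746462630138 turn -79.29757928318716
```

Converted, 60 degrees / 180 = 0.3333.

Emit:
jog_arm --increments '[[1,[0,0,0],[0,0,0.0333]],[1,[0,0,0],[0,0,0.0667]],[1,[0,0,0],[0,0,0.1]],[1,[0,0,0],[0,0,0.1333]],[1,[0,0,0],[0,0,0.1667]],[1,[0,0,0],[0,0,0.2]],[1,[0,0,0],[0,0,0.2333]],[1,[0,0,0],[0,0,0.2667]],[1,[0,0,0],[0,0,0.3]],[1,[0,0,0],[0,0,0.3333]]]'

```text
time_s: 3.98
tcp_pos: [581.5, -169.0, 279.4]
tool_rot: [-3.14, -0.0, 0.257]
force: [0.5, 0.2, 0.0]
finger_gap: 86.5
grip_force: 0.0
```

Converted, 40.7 degrees / 180 = 0.2261.

Emit:
jog_arm --increments '[[1,[0,0,0],[0,0,0.0333]],[1,[0,0,0],[0,0,0.0667]],[1,[0,0,0],[0,0,0.1]],[1,[0,0,0],[0,0,0.1333]],[1,[0,0,0],[0,0,0.1667]],[1,[0,0,0],[0,0,0.2]],[1,[0,0,0],[0,0,0.2261]],[1,[0,0,0],[0,0,0.2261]],[1,[0,0,0],[0,0,0.2261]],[1,[0,0,0],[0,0,0.2261]]]'

```text
time_s: 4.82
tcp_pos: [581.2, -170.3, 279.4]
tool_rot: [-3.141, 0.0, -0.448]
force: [0.4, -0.5, -0.5]
finger_gap: 86.8
grip_force: 0.0
```

```bash
cat > meas.py <<'E'
from h import *
from scipy.optimize import least_squares
def meas(c):
    s=status.get_state();p,d,m=grab('wrist')
    print('moved',np.round(status.get_state()['tcp_pos']-s['tcp_pos'],2))
    vs,us=np.nonzero(d>0);q=pts(d,m,us,vs);c=np.array(c,float)
    n=q[(np.hypot(*(q[:,:2]-c).T)<40)&(q[:,2]>103)&(q[:,2]<135)]
    for i in range(3):
        v=n[:,:2]-c;r=np.hypot(*v.T);a=np.arctan2(v[:,1],v[:,0]);k=r>30
        th=np.angle(np.exp(2j*a[k]).sum())/2
        off=np.abs((a-th+np.pi/2)%np.pi-np.pi/2)>0.5;rim=[]
        for lo in np.arange(-np.pi,np.pi,.15):
            t=off&(a>=lo)&(a<lo+.15)&(n[:,2]>118)
            if t.sum()>5: rim.append(n[np.argsort(r*t)[-3:]].mean(0)[:2])
        rim=np.array(rim)
        f=least_squares(lambda x:np.hypot(rim[:,0]-x[0],rim[:,1]-x[1])-x[2],[*c,27.5],loss='soft_l1');c=f.x[:2]
    u=np.array([np.cos(th),np.sin(th)]);w=np.array([-u[1],u[0]])
    for P in (v[k&(v@u>0)],v[k&(v@u<0)]): 
        if len(P): print(len(P),np.round([np.percentile(P@w,3),np.percentile(P@w,97),np.percentile(P@u,3),np.percentile(P@u,97)],1))
    jf=q[(np.hypot(*(q[:,:2]-c).T)<64)&(np.abs(q[:,2]-16)<4)]
    print('cap',c,f.x[2],'dir',np.degrees(th),'foot',cv2.minEnclosingCircle(jf[:,:2].astype(np.float32)) if len(jf) else None)
    return c,th,p
E
python3 - <<'E'
from meas import *
c,th,p=meas([582,-175])
go([*c,200],th-np.pi/2)
E
```

```text
moved [-0.11 -0.36  0.08]
78 [-9.4 10.2 28.9 33. ]
77 [ -9.4   9.8 -33.4 -29.1]
cap [ 581.82937593 -177.60331245] 27.07361230479989 dir 63.10276029507423 foot ((581.1006469726562, -177.46026611328125), 59.786468505859375)
t 4.8667 tcp [ 581.1 -170.6  279.4] rot [-3.141  0.    -0.449] j7 -1.41 F [-0.5  0.1 -0.5] gap 87.03138558499111
shift [0.0037 0.006  0.0794] n 0.07975718427309353 turn 1.1699592340266325
```

Converted, 0.12 m / 0.8 = 0.15, 0.08 m / 0.8 = 0.1, 0.7 degrees / 180 = 0.0039.

Emit:
jog_arm --increments '[[1,[0.0025,0.0038,0.025],[0,0,0.0039]],[1,[0.005,0.0075,0.05],[0,0,0.0039]],[1,[0.005,0.0075,0.075],[0,0,0.0039]],[1,[0.005,0.0075,0.1],[0,0,0.0039]],[1,[0.005,0.0075,0.125],[0,0,0.0039]],[1,[0.005,0.0075,0.1438],[0,0,0.0039]],[1,[0.005,0.0075,0.15],[0,0,0.0039]],[1,[0.005,0.0075,0.15],[0,0,0.0039]],[1,[0.005,0.0075,0.15],[0,0,0.0039]],[1,[0.005,0.0075,0.15],[0,0,0.0039]]]'

```text
time_s: 5.7
tcp_pos: [582.6, -179.1, 160.7]
tool_rot: [-3.141, -0.002, -0.464]
force: [-0.1, 0.4, 0.3]
finger_gap: 87.2
grip_force: 0.0
```

```bash
python3 - <<'E'
from meas import *
c,th,p=meas([581.6,-177.3])
go([*c,112],th-np.pi/2)
cv2.imwrite('pics/w3.png',p)
E
```

```text
moved [-0.02  0.04  0.03]
217 [-1.2 17.7 26.7 32.7]
233 [ -1.4  17.3 -33.2 -27. ]
cap [ 589.55785041 -181.59390298] 19.91517821693254 dir 62.97279663010347 foot ((582.0714721679688, -177.71180725097656), 59.83112716674805)
t 5.75 tcp [ 582.5 -179.1  160.8] rot [-3.141e+00 -2.000e-03 -4.640e-01] j7 -1.31 F [-0.1 -0.3  0.5] gap 86.80820004099601
shift [ 0.0073 -0.0008  0.0488] n 0.049346650567080264 turn 0.43835354469571314
```

View pics/w3.png

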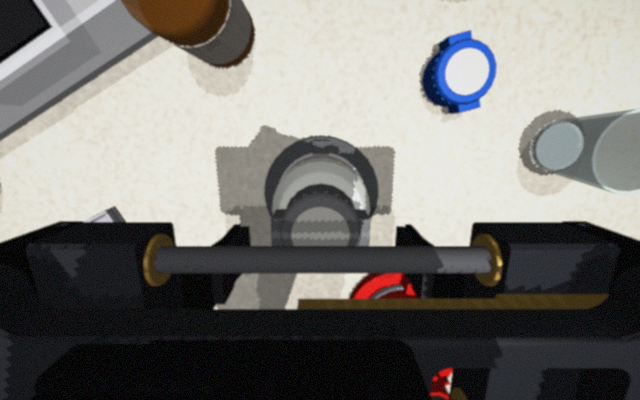

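The wrist picture shows the cap at about (322,225), centred between the open fingers (columns 240 and 400). I'll make a small correction and descend.

Converted, 0.049 m / 0.8 = 0.0613, 0.042 m / 0.8 = 0.0525, 0.4 degrees / 180 = 0.0022.

Emit:
jog_arm --increments '[[1,[-0.0013,-0.0013,0.0075],[0,0,0.0022]],[1,[-0.0013,-0.0013,0.015],[0,0,0.0022]],[1,[-0.0013,-0.0013,0.0225],[0,0,0.0022]],[1,[-0.0013,-0.0013,0.03],[0,0,0.0022]],[1,[-0.0013,-0.0013,0.0375],[0,0,0.0022]],[1,[-0.0013,-0.0013,0.045],[0,0,0.0022]],[1,[-0.0013,-0.0013,0.0525],[0,0,0.0022]],[1,[-0.0013,-0.0013,0.0613],[0,0,0.0022]],[1,[-0.0013,-0.0013,0.0613],[0,0,0.0022]],[1,[-0.0013,-0.0013,0.0613],[0,0,0.0022]]]'

```text
time_s: 6.58
tcp_pos: [581.1, -177.3, 110.0]
tool_rot: [3.141, 0.001, -0.471]
force: [-0.0, -0.2, 1.0]
finger_gap: 87.2
grip_force: 0.0
```

```bash
python3 - <<'E'
from h import *
go([582.1,-177.9,112],np.radians(63-90))
print(status.get_state()['ft_torque'])
E
```

```text
t 6.5833 tcp [ 581.1 -177.3  110. ] rot [ 3.141e+00  1.000e-03 -4.710e-01] j7 -1.27 F [-0.  -0.2  1. ] gap 87.24952585358662
shift [ 0.0011  0.0001 -0.002 ] n 0.0023243888726238865 turn -0.013046897031513417
[0.00824913 0.16446657 0.03345447]
```

Converted, -0.002 m / 0.8 = -0.0025, -0.001 m / 0.8 = -0.0013.

Emit:
jog_arm --increments '[[0.95,[0.0006,0,-0.0013],[0,0,0]],[0.9,[0.0013,0,-0.0025],[0,0,0]],[0.87,[0.0013,0,-0.0025],[0,0,0]],[0.84,[0.0013,0,-0.0025],[0,0,0]],[0.81,[0.0013,0,-0.0025],[0,0,0]],[0.79,[0.0013,0,-0.0025],[0,0,0]],[0.77,[0.0013,0,-0.0025],[0,0,0]],[0.76,[0.0013,0,-0.0025],[0,0,0]],[0.75,[0.0013,0,-0.0025],[0,0,0]],[0.74,[0.0013,0,-0.0025],[0,0,0]]]' --squeeze 12

```text
time_s: 7.42
tcp_pos: [582.3, -177.7, 112.5]
tool_rot: [-3.141, 0.0, -0.471]
force: [0.0, -0.5, 0.6]
finger_gap: 65.1
grip_force: 3.4
```

Emit:
jog_arm --increments '[[0.73,[0,0,0],[0,0,0]],[0.72,[0,0,0],[0,0,0]],[0.71,[0,0,0],[0,0,0]],[0.7,[0,0,0],[0,0,0]],[0.69,[0,0,0],[0,0,0]],[0.68,[0,0,0],[0,0,0]],[0.67,[0,0,0],[0,0,0]],[0.66,[0,0,0],[0,0,0]],[0.65,[0,0,0],[0,0,0]],[0.64,[0,0,0],[0,0,0]]]'

```text
time_s: 8.25
tcp_pos: [582.3, -177.7, 112.5]
tool_rot: [-3.141, 0.0, -0.471]
force: [0.4, 0.2, 1.2]
finger_gap: 56.9
grip_force: 7.9
```

Emit:
jog_arm --increments '[[0.62,[0,0,0],[0,0,0]],[0.6,[0,0,0],[0,0,0]],[0.58,[0,0,0],[0,0,0]],[0.55,[0,0,0],[0,0,0]],[0.55,[0,0,0],[0,0,0]]]'

```text
time_s: 8.67
tcp_pos: [582.3, -177.6, 112.5]
tool_rot: [-3.141, 0.0, -0.471]
force: [-0.3, 1.1, 1.2]
finger_gap: 55.8
grip_force: 12.0
```

```bash
python3 - <<'E'
from h import *
s=status.get_state()
for k in ['force','ft_torque','finger_gap','grip_force','tcp_pos','tool_rot']: print(k,np.round(s[k],3))
E
```

```text
force [-0.281  1.113  1.156]
ft_torque [0.17  0.132 0.045]
finger_gap 55.758
grip_force 12.0
tcp_pos [ 582.324 -177.646  112.538]
tool_rot [-3.141  0.    -0.471]
```

Converted, -20 degrees / 180 = -0.1111.

Emit:
jog_arm --increments '[[0.55,[0,0,0],[0,0,-0.0111]],[0.55,[0,0,0],[0,0,-0.0222]],[0.55,[0,0,0],[0,0,-0.0333]],[0.55,[0,0,0],[0,0,-0.0444]],[0.55,[0,0,0],[0,0,-0.0556]],[0.55,[0,0,0],[0,0,-0.0667]],[0.55,[0,0,0],[0,0,-0.0778]],[0.55,[0,0,0],[0,0,-0.0889]],[0.55,[0,0,0],[0,0,-0.1]],[0.55,[0,0,0],[0,0,-0.1111]]]'

```text
time_s: 9.5
tcp_pos: [582.7, -177.7, 112.6]
tool_rot: [-3.141, -0.001, -0.121]
force: [0.8, 1.8, 0.2]
finger_gap: 55.6
grip_force: 12.0
```

```bash
cat > st.py <<'E'
from h import *
s=status.get_state()
for k in ['time_s','force','ft_torque','finger_gap','grip_force','tcp_pos']: print(k,np.round(s[k],3),end=' ')
print('turned deg',np.degrees(s['tool_rot'][2]+0.471),'tau',np.round(s['joint_torque'],2))
E
python3 st.py
```

```text
time_s 9.5 force [0.845 1.763 0.174] ft_torque [ 0.247 -0.125 -0.033] finger_gap 55.577 grip_force 12.0 tcp_pos [ 582.734 -177.667  112.558] turned deg 20.07622243246435 tau [ 5.500e-01 -4.344e+01  1.130e+01 -1.694e+01  3.300e-01  2.000e-02
 -2.500e-01]
```

Converted, -2.5 degrees / 180 = -0.0139.

Emit:
jog_arm --increments '[[0.55,[0,0,0],[0,0,-0.0139]],[0.55,[0,0,0],[0,0,-0.0278]],[0.55,[0,0,0],[0,0,-0.0417]],[0.55,[0,0,0],[0,0,-0.0556]],[0.55,[0,0,0],[0,0,-0.0694]],[0.55,[0,0,0],[0,0,-0.0833]],[0.55,[0,0,0],[0,0,-0.0972]],[0.55,[0,0,0],[0,0,-0.1111]],[0.55,[0,0,0],[0,0,-0.125]],[0.55,[0,0,0],[0,0,-0.1389]]]'

```text
time_s: 10.33
tcp_pos: [582.5, -176.8, 112.5]
tool_rot: [-3.14, -0.001, 0.316]
force: [0.1, 2.9, 2.4]
finger_gap: 56.7
grip_force: 12.0
```

```bash
python3 st.py
```

```text
time_s 10.333 force [0.072 2.897 2.412] ft_torque [ 0.416  0.162 -0.096] finger_gap 56.688 grip_force 12.001 tcp_pos [ 582.483 -176.793  112.522] turned deg 45.107901634792704 tau [  0.99 -43.32  10.09 -17.69   0.45  -0.41  -0.24]
```

Converted, -3.5 degrees / 180 = -0.0194.

Emit:
jog_arm --increments '[[0.55,[0,0,0],[0,0,-0.0039]],[0.55,[0,0,0],[0,0,-0.0078]],[0.55,[0,0,0],[0,0,-0.0117]],[0.55,[0,0,0],[0,0,-0.0156]],[0.55,[0,0,0],[0,0,-0.0194]]]'

```text
time_s: 10.75
tcp_pos: [582.4, -176.9, 112.5]
tool_rot: [-3.14, -0.0, 0.377]
force: [0.1, 4.2, 3.5]
finger_gap: 56.3
grip_force: 12.0
```

```bash
python3 st.py; python3 - <<'E'
from h import *
p,d,m=grab('wrist'); cv2.imwrite('pics/w4.png',p[150:300,220:420].repeat(4,0).repeat(4,1))
E
```

```text
time_s 10.75 force [0.059 4.158 3.514] ft_torque [ 1.012  0.021 -0.104] finger_gap 56.345 grip_force 12.0 tcp_pos [ 582.444 -176.861  112.497] turned deg 48.56246362477812 tau [ 2.730e+00 -4.289e+01  1.085e+01 -1.761e+01  9.700e-01 -8.200e-01
 -1.000e-02]
```

View pics/w4.png

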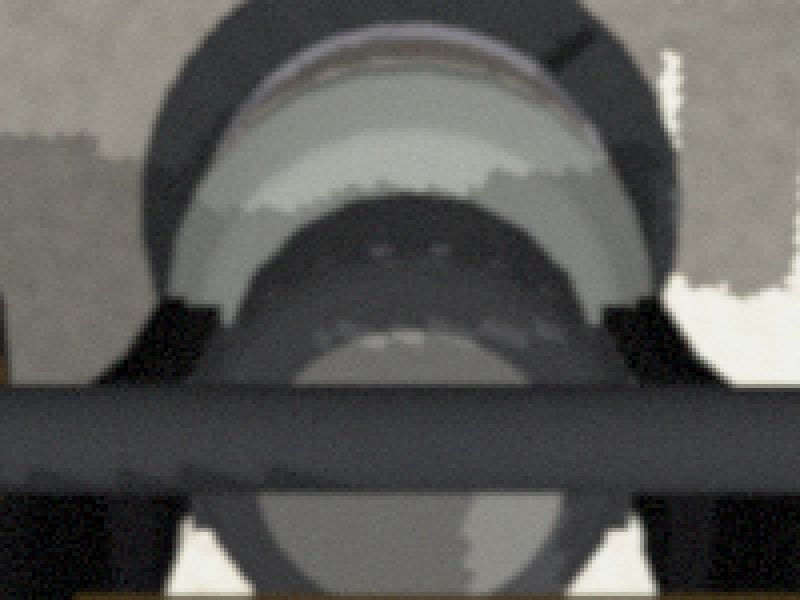

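Picture: the cap turned with the fingers (cap at crop (410,440), both tabs still under the pads). A side load is building, so I'll relieve it while stepping on.

Converted, -0.001 m / 0.8 = -0.0013, 0.0004 m / 0.8 = 0.0005, -2 degrees / 180 = -0.0111.

Emit:
jog_arm --increments '[[0.55,[0.0005,-0.0013,-0.0004],[0,0,0]],[0.55,[0.0005,-0.0013,-0.0004],[0,0,-0.0028]],[0.55,[0.0005,-0.0013,-0.0004],[0,0,-0.0056]],[0.55,[0.0005,-0.0013,-0.0004],[0,0,-0.0083]],[0.55,[0.0005,-0.0013,-0.0004],[0,0,-0.0111]]]'

```text
time_s: 11.22
tcp_pos: [582.0, -176.9, 112.6]
tool_rot: [-3.142, 0.001, 0.411]
force: [0.7, 2.6, -0.7]
finger_gap: 56.1
grip_force: 12.0
```

```bash
python3 st.py
```

```text
time_s 11.217 force [ 0.729  2.587 -0.738] ft_torque [ 0.384 -0.049 -0.049] finger_gap 56.086 grip_force 12.001 tcp_pos [ 581.968 -176.944  112.586] turned deg 50.52477766721547 tau [  1.28 -44.91   9.89 -18.27   0.55  -0.21  -0.  ]
```

Converted, -0.0005 m / 0.8 = -0.0006, 0.0002 m / 0.8 = 0.0003, -2 degrees / 180 = -0.0111.

Emit:
jog_arm --increments '[[0.55,[0.0003,-0.0006,0],[0,0,-0.0028]],[0.55,[0.0003,-0.0006,0],[0,0,-0.0056]],[0.55,[0.0003,-0.0006,0],[0,0,-0.0083]],[0.55,[0.0003,-0.0006,0],[0,0,-0.0111]]]'

```text
time_s: 11.55
tcp_pos: [581.7, -177.0, 112.7]
tool_rot: [3.141, 0.001, 0.445]
force: [0.6, -1.0, -1.5]
finger_gap: 55.8
grip_force: 12.0
```

```bash
python3 st.py
```

```text
time_s 11.55 force [ 0.567 -0.958 -1.456] ft_torque [-0.157  0.13  -0.043] finger_gap 55.771 grip_force 12.0 tcp_pos [ 581.72  -177.029  112.668] turned deg 52.49560768094809 tau [-2.500e-01 -4.566e+01  8.450e+00 -1.891e+01 -8.000e-02  1.000e-02
 -2.000e-02]
```

Converted, -1.5 degrees / 180 = -0.0083.

Emit:
jog_arm --increments '[[0.55,[0,0,0],[0,0,-0.0028]],[0.55,[0,0,0],[0,0,-0.0056]],[0.55,[0,0,0],[0,0,-0.0083]],[0.55,[0,0,0],[0,0,-0.0111]]]'

```text
time_s: 11.88
tcp_pos: [582.0, -176.8, 112.8]
tool_rot: [3.141, 0.0, 0.48]
force: [-0.4, -0.8, -1.4]
finger_gap: 55.7
grip_force: 12.0
```

```bash
python3 st.py
```

```text
time_s 11.883 force [-0.398 -0.77  -1.42 ] ft_torque [-0.358  0.212 -0.029] finger_gap 55.708 grip_force 12.0 tcp_pos [ 582.048 -176.757  112.826] turned deg 54.51574288864912 tau [-9.500e-01 -4.579e+01  7.660e+00 -1.901e+01 -3.500e-01  1.500e-01
 -4.000e-02]
```

Converted, -1.5 degrees / 180 = -0.0083.

Emit:
jog_arm --increments '[[0.55,[0,0,0],[0,0,-0.0028]],[0.55,[0,0,0],[0,0,-0.0056]],[0.55,[0,0,0],[0,0,-0.0083]],[0.55,[0,0,0],[0,0,-0.0111]]]'

```text
time_s: 12.22
tcp_pos: [582.4, -176.5, 113.0]
tool_rot: [3.141, -0.0, 0.516]
force: [-0.1, -2.2, -1.0]
finger_gap: 55.7
grip_force: 12.0
```

```bash
python3 st.py
```

```text
time_s 12.217 force [-0.131 -2.229 -0.959] ft_torque [-0.5    0.149 -0.022] finger_gap 55.73 grip_force 12.001 tcp_pos [ 582.356 -176.512  112.964] turned deg 56.52844426643734 tau [ -1.21 -45.5    7.18 -18.67  -0.43   0.27  -0.05]
```

Converted, 0.0004 m / 0.8 = 0.0005, -0.0002 m / 0.8 = -0.0003, -2 degrees / 180 = -0.0111.

Emit:
jog_arm --increments '[[0.55,[-0.0003,0.0005,0],[0,0,-0.0028]],[0.55,[-0.0003,0.0005,0],[0,0,-0.0056]],[0.55,[-0.0003,0.0005,0],[0,0,-0.0083]],[0.55,[-0.0003,0.0005,0],[0,0,-0.0111]]]'

```text
time_s: 12.55
tcp_pos: [582.4, -176.4, 112.9]
tool_rot: [-3.141, -0.0, 0.551]
force: [-0.4, -1.3, -0.3]
finger_gap: 56.1
grip_force: 12.0
```

```bash
python3 st.py
```

```text
time_s 12.55 force [-0.395 -1.318 -0.332] ft_torque [-0.264  0.102 -0.021] finger_gap 56.13 grip_force 12.0 tcp_pos [ 582.412 -176.426  112.856] turned deg 58.547596027400814 tau [ -0.61 -45.24   7.53 -18.56  -0.24   0.13  -0.07]
```

Converted, -2 degrees / 180 = -0.0111.

Emit:
jog_arm --increments '[[0.55,[0,0,0],[0,0,-0.0028]],[0.55,[0,0,0],[0,0,-0.0056]],[0.55,[0,0,0],[0,0,-0.0083]],[0.55,[0,0,0],[0,0,-0.0111]]]'

```text
time_s: 12.88
tcp_pos: [582.3, -176.4, 112.8]
tool_rot: [-3.141, -0.0, 0.586]
force: [0.4, -0.2, -0.9]
finger_gap: 55.8
grip_force: 12.0
```

```bash
python3 st.py
```

```text
time_s 12.883 force [ 0.356 -0.224 -0.885] ft_torque [-0.185  0.106  0.024] finger_gap 55.778 grip_force 12.0 tcp_pos [ 582.29  -176.374  112.764] turned deg 60.542989995246764 tau [ -0.31 -45.3    7.7  -18.61  -0.14   0.06  -0.07]
```

Converted, -2 degrees / 180 = -0.0111.

Emit:
jog_arm --increments '[[0.55,[0,0,0],[0,0,-0.0028]],[0.55,[0,0,0],[0,0,-0.0056]],[0.55,[0,0,0],[0,0,-0.0083]],[0.55,[0,0,0],[0,0,-0.0111]]]'

```text
time_s: 13.22
tcp_pos: [582.3, -176.4, 112.8]
tool_rot: [-3.141, -0.0, 0.621]
force: [-0.1, 0.1, -0.1]
finger_gap: 55.8
grip_force: 12.0
```

```bash
python3 st.py
```

```text
time_s 13.217 force [-0.104  0.147 -0.108] ft_torque [-0.144  0.118 -0.003] finger_gap 55.834 grip_force 12.0 tcp_pos [ 582.294 -176.401  112.778] turned deg 62.545675990952574 tau [-9.000e-02 -4.535e+01  7.790e+00 -1.866e+01 -7.000e-02  1.000e-02
 -7.000e-02]
```

Converted, -2 degrees / 180 = -0.0111.

Emit:
jog_arm --increments '[[0.55,[0,0,0],[0,0,-0.0028]],[0.55,[0,0,0],[0,0,-0.0056]],[0.55,[0,0,0],[0,0,-0.0083]],[0.55,[0,0,0],[0,0,-0.0111]]]'

```text
time_s: 13.55
tcp_pos: [582.3, -176.6, 112.8]
tool_rot: [-3.141, -0.0, 0.655]
force: [0.5, 0.0, -1.2]
finger_gap: 55.8
grip_force: 12.0
```

```bash
python3 st.py
```

```text
time_s 13.55 force [ 0.475  0.02  -1.241] ft_torque [-0.052  0.174 -0.027] finger_gap 55.771 grip_force 12.0 tcp_pos [ 582.251 -176.578  112.787] turned deg 64.5341974400579 tau [-1.000e-01 -4.539e+01  7.650e+00 -1.868e+01 -7.000e-02  1.000e-02
 -7.000e-02]
```

Converted, -2 degrees / 180 = -0.0111.

Emit:
jog_arm --increments '[[0.55,[0,0,0],[0,0,-0.0028]],[0.55,[0,0,0],[0,0,-0.0056]],[0.55,[0,0,0],[0,0,-0.0083]],[0.55,[0,0,0],[0,0,-0.0111]]]'

```text
time_s: 13.88
tcp_pos: [582.2, -176.6, 112.8]
tool_rot: [-3.141, -0.0, 0.69]
force: [-0.7, -0.3, -0.4]
finger_gap: 55.6
grip_force: 12.0
```

```bash
python3 st.py
```

```text
time_s 13.883 force [-0.742 -0.341 -0.411] ft_torque [-0.096  0.162 -0.001] finger_gap 55.647 grip_force 12.0 tcp_pos [ 582.244 -176.612  112.801] turned deg 66.53263895958223 tau [-1.000e-01 -4.544e+01  7.530e+00 -1.870e+01 -7.000e-02  2.000e-02
 -7.000e-02]
```

Converted, -2 degrees / 180 = -0.0111.

Emit:
jog_arm --increments '[[0.55,[0,0,0],[0,0,-0.0028]],[0.55,[0,0,0],[0,0,-0.0056]],[0.55,[0,0,0],[0,0,-0.0083]],[0.55,[0,0,0],[0,0,-0.0111]]]'

```text
time_s: 14.22
tcp_pos: [582.3, -176.6, 112.8]
tool_rot: [-3.142, -0.0, 0.725]
force: [0.1, -0.0, -0.6]
finger_gap: 55.8
grip_force: 12.0
```

```bash
python3 st.py
```

```text
time_s 14.217 force [ 0.093 -0.015 -0.557] ft_torque [-0.118  0.108  0.028] finger_gap 55.797 grip_force 12.0 tcp_pos [ 582.253 -176.632  112.789] turned deg 68.52922353172428 tau [-1.000e-01 -4.549e+01  7.410e+00 -1.872e+01 -7.000e-02  2.000e-02
 -7.000e-02]
```

Converted, -2 degrees / 180 = -0.0111.

Emit:
jog_arm --increments '[[0.55,[0,0,0],[0,0,-0.0028]],[0.55,[0,0,0],[0,0,-0.0056]],[0.55,[0,0,0],[0,0,-0.0083]],[0.55,[0,0,0],[0,0,-0.0111]]]'

```text
time_s: 14.55
tcp_pos: [582.3, -176.6, 112.8]
tool_rot: [-3.142, -0.0, 0.76]
force: [0.3, 0.2, -1.2]
finger_gap: 55.7
grip_force: 12.0
```

```bash
python3 st.py
```

```text
time_s 14.55 force [ 0.312  0.209 -1.159] ft_torque [-0.059  0.089  0.033] finger_gap 55.661 grip_force 12.0 tcp_pos [ 582.262 -176.611  112.821] turned deg 70.53313894101542 tau [-1.000e-01 -4.554e+01  7.290e+00 -1.875e+01 -7.000e-02  2.000e-02
 -7.000e-02]
```

Converted, -2 degrees / 180 = -0.0111.

Emit:
jog_arm --increments '[[0.55,[0,0,0],[0,0,-0.0028]],[0.55,[0,0,0],[0,0,-0.0056]],[0.55,[0,0,0],[0,0,-0.0083]],[0.55,[0,0,0],[0,0,-0.0111]]]'

```text
time_s: 14.88
tcp_pos: [582.3, -176.6, 112.8]
tool_rot: [-3.142, -0.0, 0.795]
force: [0.7, -0.1, -1.3]
finger_gap: 56.0
grip_force: 12.0
```

```bash
python3 st.py
```

```text
time_s 14.883 force [ 0.658 -0.122 -1.302] ft_torque [-0.078  0.133 -0.005] finger_gap 55.985 grip_force 12.0 tcp_pos [ 582.26  -176.609  112.807] turned deg 72.53492823585819 tau [-1.000e-01 -4.559e+01  7.170e+00 -1.877e+01 -7.000e-02  2.000e-02
 -7.000e-02]
```

Converted, -2 degrees / 180 = -0.0111.

Emit:
jog_arm --increments '[[0.55,[0,0,0],[0,0,-0.0028]],[0.55,[0,0,0],[0,0,-0.0056]],[0.55,[0,0,0],[0,0,-0.0083]],[0.55,[0,0,0],[0,0,-0.0111]]]'

```text
time_s: 15.22
tcp_pos: [582.4, -176.6, 112.8]
tool_rot: [3.141, -0.0, 0.83]
force: [0.7, 0.0, -0.2]
finger_gap: 55.8
grip_force: 12.0
```

```bash
python3 st.py
```

```text
time_s 15.217 force [ 0.704  0.025 -0.242] ft_torque [-0.082  0.035  0.006] finger_gap 55.84 grip_force 12.0 tcp_pos [ 582.416 -176.575  112.832] turned deg 74.53311371999258 tau [-0.000e+00 -4.569e+01  7.130e+00 -1.859e+01  2.000e-02  1.300e-01
 -4.000e-02]
```

Converted, -1.5 degrees / 180 = -0.0083.

Emit:
jog_arm --increments '[[0.55,[0,0,0],[0,0,-0.0028]],[0.55,[0,0,0],[0,0,-0.0056]],[0.55,[0,0,0],[0,0,-0.0083]],[0.55,[0,0,0],[0,0,-0.0083]]]'

```text
time_s: 15.55
tcp_pos: [582.4, -176.6, 112.8]
tool_rot: [3.141, -0.0, 0.855]
force: [1.1, 1.1, -0.2]
finger_gap: 55.8
grip_force: 12.0
```

```bash
python3 st.py
```

```text
time_s 15.55 force [ 1.07   1.052 -0.218] ft_torque [ 0.031 -0.07  -0.17 ] finger_gap 55.838 grip_force 12.0 tcp_pos [ 582.41  -176.581  112.843] turned deg 75.99019766051416 tau [  0.13 -45.79   7.   -18.48   0.21   0.2    0.22]
```

Torque about z jumped (0 to -0.17 Nm; joint 7 by +0.28 Nm), so the end stop is met at about 76°. I'll back off slightly and start lifting.

Converted, -0.002 m / 0.8 = -0.0025, -0.0015 m / 0.8 = -0.0019, 1.5 degrees / 180 = 0.0083.

Emit:
jog_arm --increments '[[0.55,[0,0,0],[0,0,0.0028]],[0.55,[0,0,0],[0,0,0.0056]],[0.55,[0,0,0],[0,0,0.0083]],[0.55,[0,0,-0.0006],[0,0,0.0083]],[0.55,[0,0,-0.0013],[0,0,0.0083]],[0.55,[0,0,-0.0019],[0,0,0.0083]],[0.55,[0,0,-0.0025],[0,0,0.0083]]]'

```text
time_s: 16.13
tcp_pos: [582.3, -176.5, 114.8]
tool_rot: [-3.141, -0.0, 0.829]
force: [1.2, -0.0, -1.9]
finger_gap: 56.0
grip_force: 12.0
```

```bash
python3 st.py
```

```text
time_s 16.133 force [ 1.245 -0.025 -1.891] ft_torque [-0.033 -0.137 -0.017] finger_gap 55.974 grip_force 12.0 tcp_pos [ 582.257 -176.459  114.787] turned deg 74.49617684106076 tau [ 3.900e-01 -4.590e+01  7.390e+00 -1.855e+01  1.500e-01  2.400e-01
  3.000e-02]
```

Force is low, so it lifts freely.

Converted, -0.006 m / 0.8 = -0.0075, -0.0045 m / 0.8 = -0.0056.

Emit:
jog_arm --increments '[[0.55,[0,0,-0.0013],[0,0,0]],[0.55,[0,0,-0.0025],[0,0,0]],[0.55,[0,0,-0.0038],[0,0,0]],[0.55,[0,0,-0.0056],[0,0,0]],[0.55,[0,0,-0.0075],[0,0,0]]]'

```text
time_s: 16.55
tcp_pos: [582.0, -176.8, 121.0]
tool_rot: [-3.141, 0.0, 0.829]
force: [-0.1, 0.4, 0.5]
finger_gap: 55.4
grip_force: 12.0
```

```bash
python3 st.py
```

```text
time_s 16.55 force [-0.1    0.386  0.467] ft_torque [-0.091  0.1    0.04 ] finger_gap 55.44 grip_force 12.0 tcp_pos [ 582.006 -176.761  120.972] turned deg 74.47221842231974 tau [ 4.000e-02 -4.516e+01  6.900e+00 -1.902e+01 -6.000e-02 -0.000e+00
  1.000e-02]
```

Converted, -0.05 m / 0.8 = -0.0625, -0.042 m / 0.8 = -0.0525.

Emit:
jog_arm --increments '[[0.55,[0,0,-0.005],[0,0,0]],[0.55,[0,0,-0.01],[0,0,0]],[0.55,[0,0,-0.015],[0,0,0]],[0.55,[0,0,-0.02],[0,0,0]],[0.55,[0,0,-0.025],[0,0,0]],[0.55,[0,0,-0.0325],[0,0,0]],[0.55,[0,0,-0.0425],[0,0,0]],[0.55,[0,0,-0.0525],[0,0,0]],[0.55,[0,0,-0.0625],[0,0,0]],[0.55,[0,0,-0.0625],[0,0,0]]]'

```text
time_s: 17.38
tcp_pos: [583.4, -177.1, 173.1]
tool_rot: [3.138, -0.002, 0.829]
force: [-0.2, 0.1, -2.0]
finger_gap: 55.6
grip_force: 12.0
```

```bash
python3 st.py; python3 - <<'E'
from h import *
p,d,m=grab('wrist'); cv2.imwrite('pics/w5.png',p)
p,d,m=grab('scene')
vs,us=np.nonzero(d>0);q=pts(d,m,us,vs);n=q[(np.hypot(q[:,0]-582,q[:,1]+177)<30)&(q[:,2]>85)&(q[:,2]<250)]
print(np.histogram(n[:,2],bins=range(85,255,10)))
go([577,111,240],None)
r=max(cut_out('top','tray'),key=lambda r:r['p'])
p,d,m=grab('top');t=cloud(d,m,r['pixels']);t=t[t[:,2]>11];print('tray rect',cv2.minAreaRect(t[:,:2].astype(np.float32)),np.percentile(t,[1,99],0))
E
```

```text
time_s 17.383 force [-0.156  0.106 -1.991] ft_torque [-0.099  0.072 -0.021] finger_gap 55.586 grip_force 12.0 tcp_pos [ 583.448 -177.143  173.052] turned deg 74.47888370759338 tau [-4.100e-01 -4.267e+01  6.190e+00 -2.022e+01 -3.000e-02  2.100e-01
 -3.000e-02]
(array([ 57,  40,  39,  49,  38,   0,  11,  59,  67,  71, 171,   6,   7,
         0,   0,   6]), array([ 85,  95, 105, 115, 125, 135, 145, 155, 165, 175, 185, 195, 205,
       215, 225, 235, 245]))
t 17.4833 tcp [ 582.5 -176.6  171.3] rot [ 3.141e+00 -1.000e-03  8.290e-01] j7 -0.25 F [ 0.8 -0.1 -1.2] gap 55.682204443706105
shift [ 0.2084 -0.1983 -0.0686] n 0.29577657501947424 turn None
tray rect ((575.1119384765625, 110.98036193847656), (149.1977081298828, 189.69772338867188), 89.50916290283203) [[480.05812508  37.27693137  11.06460375]
 [669.44238025 185.69016908  23.35459249]]
```

View pics/w5.png

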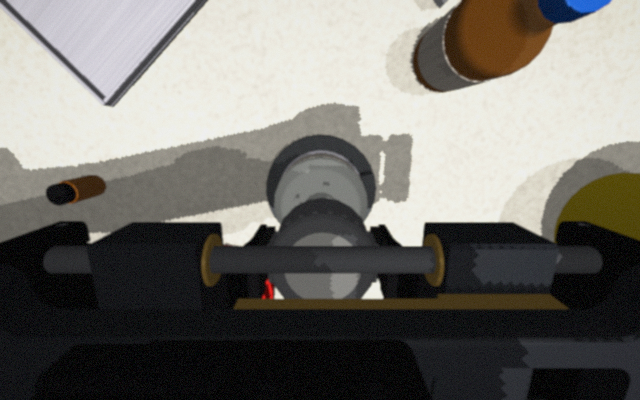

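Picture: the cap is held between the fingers at (320,265), and the bare neck shows at (320,195), so the cap is clear. Now carrying it to the tray centre (575, 111).

Converted, 0.132 m / 0.8 = 0.165, -0.127 m / 0.8 = -0.1588.

Emit:
jog_arm --increments '[[0.55,[0.0025,-0.0025,-0.0063],[0,0,0]],[0.55,[0.01,-0.01,-0.0125],[0,0,0]],[0.55,[0.025,-0.025,-0.0188],[0,0,0]],[0.55,[0.045,-0.0438,-0.0225],[0,0,0]],[0.55,[0.065,-0.0625,-0.0225],[0,0,0]],[0.55,[0.085,-0.0825,-0.0225],[0,0,0]],[0.55,[0.105,-0.1013,-0.0225],[0,0,0]],[0.55,[0.125,-0.1213,-0.0225],[0,0,0]],[0.55,[0.145,-0.14,-0.0225],[0,0,0]],[0.55,[0.165,-0.1588,-0.0225],[0,0,0]]]'

```text
time_s: 18.42
tcp_pos: [577.5, 8.6, 189.2]
tool_rot: [-3.141, -0.0, 0.83]
force: [-0.3, 1.0, -0.1]
finger_gap: 55.7
grip_force: 12.0
```

Converted, 0.075 m / 0.8 = 0.0938, -0.072 m / 0.8 = -0.09.

Emit:
jog_arm --increments '[[0.55,[0.02,-0.02,0],[0,0,0]],[0.55,[0.04,-0.0388,0],[0,0,0]],[0.55,[0.06,-0.0575,0],[0,0,0]],[0.55,[0.075,-0.0725,0],[0,0,0]],[0.55,[0.0875,-0.085,0],[0,0,0]],[0.55,[0.0938,-0.09,0],[0,0,0]],[0.55,[0.0938,-0.09,0],[0,0,0]],[0.55,[0.0938,-0.09,0],[0,0,0]],[0.55,[0.0938,-0.09,0],[0,0,0]]]'

```text
time_s: 19.17
tcp_pos: [575.5, 108.8, 188.9]
tool_rot: [3.141, 0.0, 0.827]
force: [-0.3, 0.4, -0.6]
finger_gap: 55.4
grip_force: 12.0
```

```bash
python3 st.py; python3 - <<'E'
from h import *
go([575,111,60],None)
E
```

```text
time_s 19.167 force [-0.329  0.408 -0.601] ft_torque [-0.127  0.114  0.01 ] finger_gap 55.391 grip_force 12.0 tcp_pos [575.507 108.819 188.949] turned deg 74.36192253491787 tau [-7.000e-01 -4.055e+01  4.910e+00 -2.136e+01 -1.000e-01 -2.000e-02
  0.000e+00]
t 19.1667 tcp [575.5 108.8 188.9] rot [3.141 0.    0.827] j7 -0.78 F [-0.3  0.4 -0.6] gap 55.39070706668792
shift [ 0.0013 -0.0019  0.1289] n 0.1289680987048866 turn None
```

Converted, 0.149 m / 0.8 = 0.1863, 0.142 m / 0.8 = 0.1775.

Emit:
jog_arm --increments '[[0.55,[0.0013,-0.0025,0.01],[0,0,0]],[0.55,[0.0013,-0.0025,0.0313],[0,0,0]],[0.55,[0.0013,-0.0025,0.0563],[0,0,0]],[0.55,[0.0013,-0.0025,0.0813],[0,0,0]],[0.55,[0.0013,-0.0025,0.1063],[0,0,0]],[0.55,[0.0013,-0.0025,0.1313],[0,0,0]],[0.55,[0.0013,-0.0025,0.1525],[0,0,0]],[0.55,[0.0013,-0.0025,0.1675],[0,0,0]],[0.55,[0.0013,-0.0025,0.1775],[0,0,0]],[0.55,[0.0013,-0.0025,0.1863],[0,0,0]]]'

```text
time_s: 20.0
tcp_pos: [574.6, 111.9, 39.0]
tool_rot: [-3.142, 0.0, 0.828]
force: [-0.3, -0.2, -0.5]
finger_gap: 55.7
grip_force: 12.0
```

Converted, 0.014 m / 0.8 = 0.0175, 0.013 m / 0.8 = 0.0163.

Emit:
jog_arm --increments '[[0.55,[0,0,0.0038],[0,0,0]],[0.55,[0,0,0.0075],[0,0,0]],[0.55,[0,0,0.01],[0,0,0]],[0.55,[0,0,0.0125],[0,0,0]],[0.55,[0,0,0.015],[0,0,0]],[0.55,[0,0,0.0163],[0,0,0]],[0.55,[0,0,0.0175],[0,0,0]],[0.55,[0,0,0.0175],[0,0,0]]]'

```text
time_s: 20.67
tcp_pos: [574.6, 112.6, 25.8]
tool_rot: [-3.142, -0.0, 0.829]
force: [-0.5, -0.4, -0.9]
finger_gap: 56.2
grip_force: 12.0
```

```bash
python3 st.py
```

```text
time_s 20.667 force [-0.522 -0.363 -0.875] ft_torque [-0.166  0.087 -0.01 ] finger_gap 56.224 grip_force 12.0 tcp_pos [574.568 112.568  25.793] turned deg 74.48406178442794 tau [ 4.000e-02 -4.759e+01  6.280e+00 -1.521e+01 -5.000e-02 -4.000e-02
  0.000e+00]
```

Expected contact at TCP z of about 21.8. Stepping down slowly.

Converted, 0.003 m / 0.8 = 0.0038, 0.0025 m / 0.8 = 0.0031.

Emit:
jog_arm --increments '[[0.55,[0,0,0.0006],[0,0,0]],[0.55,[0,0,0.0013],[0,0,0]],[0.55,[0,0,0.0019],[0,0,0]],[0.55,[0,0,0.0025],[0,0,0]],[0.55,[0,0,0.0031],[0,0,0]],[0.55,[0,0,0.0038],[0,0,0]]]'

```text
time_s: 21.17
tcp_pos: [574.6, 112.6, 22.8]
tool_rot: [-3.142, -0.0, 0.829]
force: [-0.1, -0.6, -0.2]
finger_gap: 55.9
grip_force: 12.0
```

```bash
python3 st.py
```

```text
time_s 21.167 force [-0.099 -0.557 -0.193] ft_torque [-0.136  0.147 -0.011] finger_gap 55.854 grip_force 12.0 tcp_pos [574.623 112.563  22.794] turned deg 74.4826120818244 tau [-2.000e-02 -4.775e+01  6.280e+00 -1.503e+01 -4.000e-02 -1.000e-02
 -0.000e+00]
```

Converted, 0.0012 m / 0.8 = 0.0015, 0.0008 m / 0.8 = 0.001.

Emit:
jog_arm --increments '[[0.55,[0,0,0.0005],[0,0,0]],[0.55,[0,0,0.001],[0,0,0]],[0.55,[0,0,0.0015],[0,0,0]],[0.55,[0,0,0.0015],[0,0,0]]]'

```text
time_s: 21.5
tcp_pos: [574.6, 112.5, 21.6]
tool_rot: [-3.141, -0.0, 0.829]
force: [-0.5, -0.4, -0.9]
finger_gap: 55.7
grip_force: 12.0
```

```bash
python3 st.py
```

```text
time_s 21.5 force [-0.45  -0.422 -0.907] ft_torque [-0.048  0.073 -0.009] finger_gap 55.685 grip_force 12.0 tcp_pos [574.603 112.543  21.595] turned deg 74.48328636568456 tau [-1.000e-02 -4.770e+01  6.250e+00 -1.496e+01 -5.000e-02 -2.000e-02
  0.000e+00]
```

Converted, 0.0012 m / 0.8 = 0.0015, 0.0008 m / 0.8 = 0.001.

Emit:
jog_arm --increments '[[0.55,[0,0,0.0005],[0,0,0]],[0.55,[0,0,0.001],[0,0,0]],[0.55,[0,0,0.0015],[0,0,0]],[0.55,[0,0,0.0015],[0,0,0]]]'

```text
time_s: 21.83
tcp_pos: [574.7, 112.6, 21.4]
tool_rot: [-3.141, -0.0, 0.829]
force: [-2.5, -0.5, 8.9]
finger_gap: 56.1
grip_force: 12.0
```

```bash
python3 st.py
```

```text
time_s 21.833 force [-2.515 -0.513  8.911] ft_torque [-0.186  0.687 -0.004] finger_gap 56.132 grip_force 12.001 tcp_pos [574.675 112.562  21.445] turned deg 74.47784840326611 tau [  0.21 -43.59   5.7  -14.53  -0.14  -0.84  -0.  ]
```

Contact at 9 N. Easing off, then opening.

Converted, -0.0008 m / 0.8 = -0.001.

Emit:
jog_arm --increments '[[0.55,[0,0,-0.001],[0,0,0]],[0.66,[0,0,-0.001],[0,0,0]],[0.69,[0,0,-0.001],[0,0,0]],[0.72,[0,0,-0.001],[0,0,0]],[0.75,[0,0,-0.001],[0,0,0]],[0.78,[0,0,-0.001],[0,0,0]],[0.82,[0,0,-0.001],[0,0,0]],[0.87,[0,0,-0.001],[0,0,0]],[0.92,[0,0,-0.001],[0,0,0]],[0.92,[0,0,-0.001],[0,0,0]]]'

```text
time_s: 22.67
tcp_pos: [574.4, 112.6, 20.9]
tool_rot: [-3.141, 0.0, 0.829]
force: [0.1, -0.2, 0.3]
finger_gap: 77.9
grip_force: 0.0
```

```bash
python3 st.py
```

```text
time_s 22.667 force [ 0.074 -0.174  0.323] ft_torque [-0.082  0.059  0.017] finger_gap 77.916 grip_force 0.0 tcp_pos [574.36  112.559  20.924] turned deg 74.48721063984533 tau [ 0.000e+00 -4.741e+01  6.190e+00 -1.477e+01 -4.000e-02 -2.000e-02
  0.000e+00]
```

Released. Retreating straight up.

Converted, -0.16 m / 0.8 = -0.2, -0.155 m / 0.8 = -0.1938.

Emit:
jog_arm --increments '[[0.95,[0,0,-0.005],[0,0,0]],[0.95,[0,0,-0.015],[0,0,0]],[0.95,[0,0,-0.03],[0,0,0]],[0.95,[0,0,-0.05],[0,0,0]],[0.95,[0,0,-0.075],[0,0,0]],[0.95,[0,0,-0.1063],[0,0,0]],[0.95,[0,0,-0.1375],[0,0,0]],[0.95,[0,0,-0.1688],[0,0,0]],[0.95,[0,0,-0.1938],[0,0,0]],[0.95,[0,0,-0.2],[0,0,0]]]'

```text
time_s: 23.5
tcp_pos: [576.9, 112.5, 186.1]
tool_rot: [3.138, -0.007, 0.829]
force: [0.3, 0.2, 0.2]
finger_gap: 82.7
grip_force: 0.0
```

```bash
python3 st.py; python3 - <<'E'
from h import *
p,d,m=grab('wrist'); cv2.imwrite('pics/w6.png',p)
q=cloud(d,m,np.ones(d.shape,bool));n=q[(np.hypot(q[:,0]-574,q[:,1]-112)<40)&(q[:,2]<60)]
t=n[n[:,2]>34];print('cap top',np.percentile(t,[3,50,97],0).round(1))
E
```

```text
time_s 23.5 force [0.253 0.152 0.242] ft_torque [-0.118  0.051 -0.06 ] finger_gap 82.655 grip_force 0.0 tcp_pos [576.892 112.544 186.105] turned deg 74.45654704498756 tau [-5.300e-01 -3.936e+01  4.770e+00 -1.997e+01 -5.000e-02  2.000e-01
 -3.000e-02]
cap top [[549.8  87.8  35.7]
 [575.  112.7  39.7]
 [599.1 136.3  41.1]]
```

View pics/w6.png

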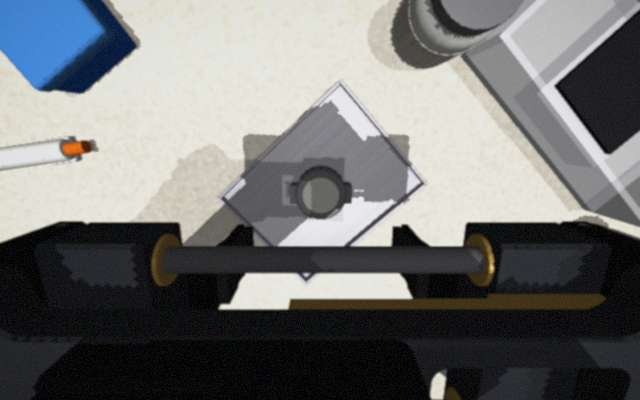

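The picture shows the cap upright near the middle of the tray at (320,190), with its tabs out and the gripper clear. Its top is at 40 mm, which is the 4 mm floor plus 36 mm.

```bash
python3 -c "
from bench import arm
print(arm.hand_in())"
```

```text
the job is handed in; nothing more can be done
None
```

The cap is off the jar and standing skirt down near the middle of the steel tray with its tabs sprung out, the gripper is clear of it, and the job is handed in, though no verdict came back.

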